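# Dispense one damper packer into the bin

### The job

We need one packer disc from the sprung magazine dispenser, but a damper lies where the bin belongs: lay the damper flat on the grooved grey mat, lengthwise and wholly on it, then stand the small loose yellow bin with the rolled rim under the outlet. Only then push the dispenser's slide fully home, once, so that one packer drops into the bin, and let the slide spring all the way back. Leave the bin there and the other two packers in the magazine, and do not disturb anything else on the bench.

Things in the scene. Friction and masses are not known exactly. Their poses are not given: they have to be found in the camera images.
- dispenser: Fixed magazine dispenser: feet, steel deck (z 70 to 80 mm, 110 wide), aluminium tower (80 wide, top 155 mm) holding three stacked discs. Origin on the bench under the tower's axis; +x is the push and outlet direction, z up. Along x: tower -39 to 39 mm, deck -100 to 56, feet -95 to 20 (75 either side). The deck's edge overhangs freely: a bin up to 60 mm tall goes under it.
- slide (a joint): Stroke of the dispenser's sprung slide, m: 0 at rest, 0.075 fully home (hard stop); pushed along the dispenser's +x. The return spring pushes back with 2.4 N at rest, rising to about 7 N fully home, and brings the slide back by itself when it is let go.
- pad (a point): Middle of the rear face of the slide's aluminium push pad: an upright plate 60 mm wide, 60 mm tall (65 to 125 mm above the bench), 10 mm thick, 190 mm behind the dispenser's origin at rest, 115 mm when home. Only a thin rod joins it to the deck; the space behind and below it is free. Axes as the dispenser's.
- outlet (a point): Point on the bench under the outlet, 108 mm ahead of the dispenser's origin along its +x: where the bin's middle should be, so that the bin's end reaches under the deck's edge. A disc topples off only near full stroke and drops just beyond the deck edge. Axes as the dispenser's.
- packer_a: Lowest of three equal white discs in the tower, 64 mm in diameter, 20 mm thick, 80 g: the one that will come out. Origin at the centre of its underside.
- packer_b: Middle disc of the stack, same size; sinks to the deck when the slide has come back after the stroke. Origin at the centre of its underside.
- packer_c: Top disc of the stack, same size. Origin at the centre of its underside.
- damper: Loose damper insert lying across the place under the outlet: aluminium tube 38 mm in diameter between two square 44 mm collars, a dark eye lug at each end; 190 mm long in all, 0.4 to 0.75 kg. Origin at the middle of its underside, x along the tube, z up; tube axis 22 mm above the origin, bare from x = -55 to +55 mm. Balanced at the middle.
- bin: Loose yellow open bin, 130 mm (x) by 100 mm (y), 55 mm tall, walls 4 mm, with a rim 10 mm thick and 20 mm deep round the top on all four sides (flush outside, so its middle lies 60 mm from the centre along x, 45 mm along y); 0.22 kg. Origin at the centre of its underside, z up.
- mat: Grooved grey rubber mat fixed on the bench, 240 mm (x) by 120 mm (y), 5 mm thick. Origin at the centre of its underside. The mat and the bin lie left and right of the dispenser, either way round.
- can: Bystander: can standing beyond the outlet, 66 mm in diameter, 120 mm tall. Origin at the centre of its underside.
- coil_spring: Bystander: green coil spring standing beside the slide, 72 mm in diameter, 100 mm tall. Origin at the centre of its underside.
- mallet: Bystander: hammer lying at the far side, 280 mm long, along its x.
- torque_wrench: Bystander: torque wrench lying at the right towards the robot, 325 mm long along its x, up to 32 mm wide, 30 mm tall. Origin at its underside, near its middle.
- ratchet: Bystander: ratchet lying at the left towards the robot, 210 mm long along its x, up to 30 mm wide, 26 mm tall. Origin at its underside, near its middle.
- top_mount: Bystander: round strut mount at the far left, 110 mm in diameter, 58 mm tall. Origin at the centre of its underside.
- jar: Bystander: jar at the far right, 72 mm in diameter, 85 mm tall. Origin at the centre of its underside.
There are look-alikes about, which are no part of the job. Leave any red look-alike of the bin alone. What is shaped like the packer_c but blue is not meant.

How it is judged:
By the outcome, as a careful person would: the job done as asked, in the order asked, and still so for the second after the job is handed in, with the robot touching nothing.
It also fails if it takes over 72 s, if anything falls off the work surface, if the arm or the gripper's body presses on something with over 40 N, if the wrist force passes 120 N, or if a joint passes its speed limit or range.

### The arm

A 6-joint arm with a two-finger parallel gripper is mounted at the origin on the work surface. World frame = base frame: x ahead of the robot, y to its left, z up, the work surface at z = 0. Lengths are in m, angles in rad, forces in N, time in s.
With the tool pointing down it reaches from about 0.225 to 0.875 m from the base axis. Payload 3.4 kg.
Tool frame: the origin (TCP) lies between the finger pads; the fingertips stand 19 mm ahead of it and the grasp point (between the pads) is the TCP; z points along the fingers, y is the direction in which the jaws open and shut (so a half turn about z gives the same grasp; the last joint's range is limited). The gripper opens to 85 mm and grips with 20 to 120 N. Pads are 22 mm wide; open, the fingers measure 114 mm over their backs; the gripper's body (76 mm by 85 mm) begins 54 mm behind the grasp point. The pads swing forward as they close: fully open they stand 13 mm farther back than shut.
Start: joints at [1.202, 0.276, 1.505, -0, 1.361, -0.121], TCP at [0.141, 0.557, 0.229] pointing down, gripper open.
Joint ranges: [-2.89, 2.89], [-0.75, 2.08], [0.22, 2.7], [-1.18, 4.32], [0.11, 2.71], [-2.7, 2.7]. Speed limits (rad/s): [2.57, 2.57, 3.14, 3.14, 3.14, 3.14].

### API

Orientations are given as a unit quaternion [w, x, y, z].
In Python, from bench import bot gives the robot as it stands.
- The arm moves only by the tool step_arm, never from a script. Its argument "motion" is a list of rows, each a list of 4 numbers: the shift along the tool's x, y, z in mm, then the turn about the tool's z in rad. In form: [[tx, ty, tz, turn], ...]. A call has 1 to 20 rows; each row shifts and turns the commanded pose from where the row before left it, along the tool's axes as they then stand; what a row does not reach is not made up. A row lasts 1/12 s, in which the tool goes at most 41.7 mm and 7.16 degrees, less where a joint would pass 70% of its speed; a pose out of reach is approached as far as the arm can. A call with a gripper value outside its range is refused whole. "fingers" is the finger opening in mm, from 0 to 85.4, set as the call begins (left out, the last holds). The fingers move at their own pace and stop on an object; "newtons" is the grip in N (left out, the last holds). Time passes only in rows, so rows that do not move let the fingers close. It gives the time, the measured TCP pose, the force and the opening at its end, in the units of the state.
- bot.observe(): the state, without advancing time (a new reading comes with each control period).
- bot.snapshot(name): name is "scene" or "side" or "wrist"; returns a dict with "image" (384x512x3 uint8, red, green, blue), "intrinsics" (3x3 intrinsics, pixels), "k1" (the pictures are not rectified: a ray, as slopes to the right and down, at radius r is drawn at 1 + k1 r^2 times it, then the intrinsics apply), "rvec" (rotation vector, rad) and "tvec" (3), from world to camera coordinates, as OpenCV has them. Camera axes: x right, y down, z forward; pixel columns grow to the right and rows downward; lengths in m; the calibration is good to about 2 mm. A picture is of the moment at which its call begins. There is no depth.
- bot.hand_in(): hands the job in, once; it reports no verdict.
Trained networks look in the newest picture that a camera, given by its name, has taken for a name from the list of things; names that differ only in an ending like _2 or _b are one class to them, and where a whole thing is asked for, a point or a joint stands for the part that bears it (a point fixed in the world has none). Each returns a list of dicts, best first, with "p" (0 to 1); they miss things now and then, are a little off and sometimes report something else, mostly with a low value. They report only what shows in the picture. A call takes as long as a camera call. They do not tell look-alikes from the thing itself.
- bot.masks_of(camera, label): "mask" (384x512 bool, what is visible of it) and "box" ([left, top, right, bottom] in pixels, round what is visible of it).
The state is a dict: "time_s": time; "qpos": joint angles; "joint_vel": joint speeds; "tau": joint torques, N m; "ee_pos": TCP position; "eef_rot": TCP orientation; "contact_force": force on the tool from outside, world axes, zero at the start; "ft_torque": the same for the moment, N m; "width": finger opening in m.
Only numpy, scipy, OpenCV 4.12 (cv2) and the standard library are available. Lean on these libraries where they do the work, as an engineer would, in place of code of your own. Each camera call takes 0.05 s, during which the arm holds its last target. There are 200 camera calls.

## Working session

There is one attempt and no reset: what is moved stays moved. The work goes in short steps, Python scripts to look and compute and a tool call to move; the robot and the scene stay as the last step left them, time stands still between calls to the robot, and variables do not carry over. Pictures are saved under pics/ and viewed, about 8 in all and at most 12, crops included, and the job is handed in when it is done.

Besides the shell and the picture viewer there is one more tool, called after ">>>" in YAML: its name, and indented under it one key for each argument. step_arm: Moves the arm, as the interface text tells. Its arguments: {"type":"object","properties":{"motion":{"type":"array"},"fingers":{"type":"number"},"newtons":{"type":"number"}},"required":["motion"]}

```bash
mkdir -p pics; ls; cat > h.py <<'E'
import numpy as np, cv2, pickle
from bench import bot
def snap(c,fn=None):
    s=bot.snapshot(c)
    if fn: cv2.imwrite('pics/'+fn,cv2.cvtColor(s['image'],cv2.COLOR_RGB2BGR))
    return s
def proj(s,P):
    R,_=cv2.Rodrigues(np.array(s['rvec'],float)); C=np.atleast_2d(P)@R.T+np.array(s['tvec']).ravel()
    n=C[:,:2]/C[:,2:]; n=n*(1+s['k1']*(n**2).sum(1,keepdims=True)); K=np.array(s['intrinsics'])
    return n@K[:2,:2].T+K[:2,2]
def ray(s,uv):
    K=np.array(s['intrinsics']); d=np.linalg.solve(K[:2,:2],(np.atleast_2d(uv)-K[:2,2]).T).T; n=d.copy()
    for _ in range(20): n=d/(1+s['k1']*(n**2).sum(1,keepdims=True))
    R,_=cv2.Rodrigues(np.array(s['rvec'],float)); o=-R.T@np.array(s['tvec']).ravel()
    return o,np.c_[n,np.ones(len(n))]@R
def onz(s,uv,z):
    o,d=ray(s,uv); return o+d*((z-o[2])/d[:,2:])
E
python3 - <<'E'
from h import *
print(bot.observe())
for c in ['scene','side','wrist']:
    s=snap(c,c+'0.png'); pickle.dump(s,open(c+'0.pkl','wb'))
    o,d=ray(s,[[255.5,191.5]]); print(c,o.round(3),d.round(2),s['k1'])
    if c!='wrist':
        for l in ['dispenser','pad','damper','bin','mat','can','coil_spring','packer_a']:
            for m in bot.masks_of(c,l): print(c,l,round(m['p'],2),np.round(m['box']).astype(int).tolist(), onz(s,[[(m['box'][0]+m['box'][2])/2,(m['box'][1]+m['box'][3])/2]],0.02).round(3)[0])
a=[cv2.imread('pics/%s0.png'%c) for c in ['scene','side']]
cv2.imwrite('pics/a.png',cv2.resize(a[0],(800,600)))
E
```

```text
pics
{'time_s': 0.0, 'qpos': array([ 1.20199087e+00,  2.76625857e-01,  1.50612364e+00, -5.68980934e-06,
        1.36069213e+00, -1.21018095e-01]), 'joint_vel': array([-0.00104343,  0.00044222, -0.00192972, -0.00053368, -0.0004098 ,
       -0.0002732 ]), 'tau': array([-3.17026170e-03, -4.16776872e+01, -2.45803714e+01, -3.93269211e-04,
        1.08840768e-02, -7.33733714e-06]), 'ee_pos': array([0.14085192, 0.55694309, 0.22842589]), 'eef_rot': array([-2.21462249e-04,  1.23576326e-01,  9.92334640e-01, -8.97573578e-04]), 'contact_force': array([ 0.41933081, -0.40608938,  0.57867583]), 'ft_torque': array([-0.01332061, -0.02736968, -0.04579832]), 'width': 0.08535336502041081}
scene [ 1.228 -0.295  1.05 ] [[-0.58  0.22 -0.78]] -0.058005673111548986
scene dispenser 0.93 [206, 171, 289, 240] [ 0.512 -0.053  0.02 ]
scene pad 0.75 [206, 195, 256, 223] [ 0.505 -0.108  0.02 ]
scene pad 0.36 [312, 223, 342, 257] [0.723 0.128 0.02 ]
scene damper 0.55 [297, 180, 327, 224] [0.574 0.152 0.02 ]
scene bin 0.85 [120, 212, 174, 257] [ 0.504 -0.384  0.02 ]
scene bin 0.8 [73, 175, 125, 216] [ 0.292 -0.507  0
[... 689 characters left out ...]
208, 253, 214] [ 0.558 -0.059  0.02 ]
side damper 0.56 [198, 248, 264, 275] [0.57  0.145 0.02 ]
side bin 0.81 [253, 138, 282, 170] [ 0.516 -0.371  0.02 ]
side bin 0.68 [208, 115, 242, 146] [ 0.693 -0.509  0.02 ]
side bin 0.56 [309, 120, 350, 154] [ 0.296 -0.504  0.02 ]
side mat 0.77 [175, 319, 286, 376] [0.533 0.394 0.02 ]
side can 0.68 [156, 213, 185, 260] [0.755 0.07  0.02 ]
side coil_spring 0.71 [189, 179, 217, 216] [ 0.698 -0.106  0.02 ]
side packer_a 0.95 [286, 226, 307, 246] [0.399 0.031 0.02 ]
side packer_a 0.59 [237, 184, 256, 203] [ 0.564 -0.141  0.02 ]
side packer_a 0.51 [238, 209, 252, 215] [ 0.557 -0.055  0.02 ]
wrist [0.064 0.577 0.374] [[ 0.3  -0.07 -0.95]] -0.07286734478723157
```

View pics/a.png

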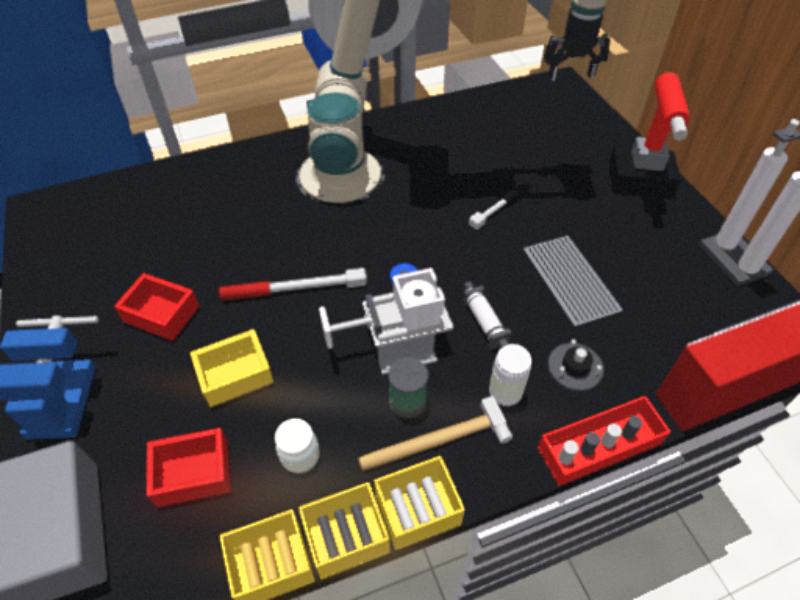

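```bash
python3 - <<'E'
import cv2,numpy as np
a=cv2.imread('pics/scene0.png');b=cv2.imread('pics/side0.png')
A=cv2.resize(a[160:340,65:325],(800,554),interpolation=cv2.INTER_CUBIC)
B=cv2.resize(b[105:384,140:360],(473,600),interpolation=cv2.INTER_CUBIC)
cv2.imwrite('pics/b.png',A);cv2.imwrite('pics/c.png',B)
E
```

```text
(no output)
```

View pics/b.png

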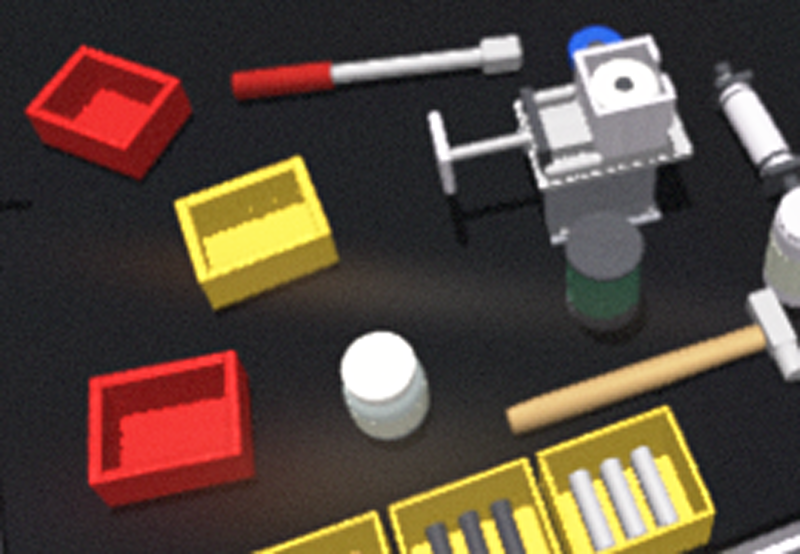

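View pics/c.png

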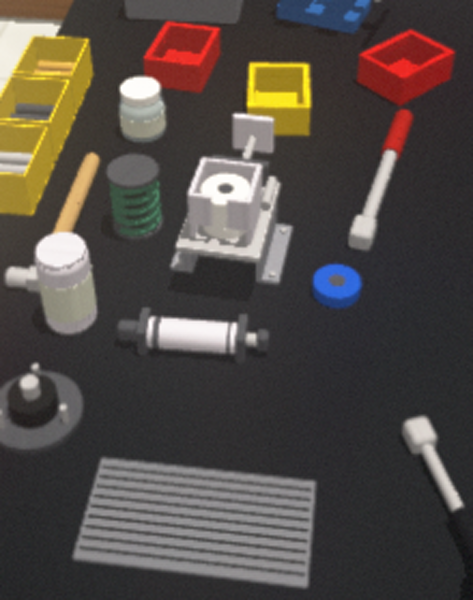

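The bin meant is the empty yellow one at scene px (147,235), seen at (267,154) in the side view. The red ones at (99,196) and (118,301) and the three rod-filled yellow bins at the far edge are look-alikes. The mat is at (367,180) and the damper at (312,202). The blue disc at (258,173) isn't part of the job. Next I'll fit poses to the masks.

```bash
cat > fit.py <<'E'
from h import *
from scipy.optimize import minimize
def box(x0,x1,y0,y1,z0,z1): return np.array([[x,y,z] for x in(x0,x1) for y in(y0,y1) for z in(z0,z1)])
def cyl(r,x0,x1,zc):
    t=np.linspace(0,2*np.pi,24,endpoint=False); return np.array([[x,r*np.cos(a),zc+r*np.sin(a)] for x in(x0,x1) for a in t])
M={'bin':[box(-.065,.065,-.05,.05,0,.055)],'mat':[box(-.12,.12,-.06,.06,0,.005)],
'damper':[cyl(.019,-.065,.065,.022),box(-.067,-.055,-.022,.022,0,.044),box(.055,.067,-.022,.022,0,.044),box(-.095,-.067,-.011,.011,.011,.033),box(.067,.095,-.011,.011,.011,.033)],
'dispenser':[box(-.039,.039,-.04,.04,.08,.155),box(-.1,.056,-.055,.055,.07,.08),box(-.095,.02,-.075,.075,0,.006),box(-.095,.02,-.05,.05,0,.07)],
'pad':[box(-.19,-.18,-.03,.03,.065,.125)]}
def W(P,p):
    c,s=np.cos(p[2]),np.sin(p[2]); return P@np.array([[c,s,0],[-s,c,0],[0,0,1]])+[p[0],p[1],0]
S=4
def render(s,parts,p):
    m=np.zeros((384*S,512*S),np.uint8)
    for P in parts:
        q=(proj(s,W(P,p))+.5)*S
        cv2.fillConvexPoly(m,cv2.convexHull(np.round(q*16).astype(np.int32)),255,shift=4)
    return cv2.resize(m,(512,384),interpolation=cv2.INTER_AREA)/255.
def fit(parts,obs,p0):
    def f(p): return -sum((lambda r:np.minimum(r,m).sum()/np.maximum(r,m).sum())(render(s,parts,p)) for s,m in obs)
    best=min((minimize(f,p0,method='Nelder-Mead',options=dict(initial_simplex=[p0,np.add(p0,[.02*a,0,0]),np.add(p0,[0,.02*a,0]),np.add(p0,[0,0,.15*a])],xatol=1e-4,fatol=1e-5)) for a in(1,-1)),key=lambda r:r.fun)
    return best.x,-best.fun/len(obs)
E
python3 - <<'E'
from fit import *
S_={c:pickle.load(open(c+'0.pkl','rb')) for c in('scene','side')}
g={}
for l,b,p0s in [('bin',{'scene':(147,235),'side':(267,154)},[(.51,-.38,0),(.51,-.38,1.57),(.51,-.38,.3)]),('mat',{'scene':(367,180),'side':(230,347)},[(.55,.38,0),(.55,.38,.2)]),
 ('damper',{'scene':(312,202),'side':(231,261)},[(.57,.15,0),(.57,.15,.3)]),('dispenser',{'scene':(247,205),'side':(247,197)},[(.56,-.0,1.57),(.56,-.02,1.3),(.56,-.02,1.8)])]:
    obs=[]
    for c in S_:
        ms=[m for m in bot.masks_of(c,l) if abs(np.mean(m['box'][::2])-b[c][0])<10 and abs(np.mean(m['box'][1::2])-b[c][1])<10]
        if ms: obs.append((S_[c],ms[0]['mask'].astype(float)))
        else: print('none',c,l)
    for p in p0s:
        r=[fit(M[l],obs,p)]+[fit(M[l],[o],p) for o in obs]
        print(l,[(x.round(4).tolist(),round(v,3)) for x,v in r]); 
        if l not in g or r[0][1]>g[l][1]: g[l]=r[0]
pickle.dump(g,open('g.pkl','wb'))
for c in S_:
    im=cv2.resize(cv2.imread('pics/%s0.png'%c),None,fx=4,fy=4,interpolation=cv2.INTER_CUBIC)
    L=dict(g); L['pad']=g['dispenser']
    for l,(p,_) in L.items():
        for P in M[l]:
            q=((proj(S_[c],W(P,p))+.5)*4-.5).round().astype(int)
            if len(P)==8:
                for i in range(8):
                    for k in(1,2,4):
                        if not i&k: cv2.line(im,q[i].tolist(),q[i|k].tolist(),(0,0,255) if l!='pad' else (0,255,0),1)
            else: cv2.polylines(im,[cv2.convexHull(q.astype(np.int32))],1,(0,0,255),1)
    cv2.imwrite('pics/ov_%s.png'%c,cv2.resize(im[640:1040,460:1640] if c=='scene' else im[500:1520,680:1300],(800,271) if c=='scene' else (365,600),interpolation=cv2.INTER_AREA))
a=cv2.imread('pics/ov_scene.png');b=cv2.imread('pics/ov_side.png')
o=np.zeros((600,800,3),np.uint8)
ims=cv2.resize(b,(365,600)); o[:,:365]=ims; 
cv2.imwrite('pics/d.png',a)
E
```

```text
bin [([0.5121, -0.382, -1.4965], np.float64(0.888)), ([0.5099, -0.378, -0.3357], np.float64(0.735)), ([0.5162, -0.3975, 0.0224], np.float64(0.655))]
bin [([0.5124, -0.3818, 1.637], np.float64(0.889)), ([0.5121, -0.3807, 1.634], np.float64(0.954)), ([0.5122, -0.3858, 1.6288], np.float64(0.84))]
bin [([0.5138, -0.3843, 0.4116], np.float64(0.657)), ([0.513, -0.384, 0.4696], np.float64(0.742)), ([0.5252, -0.3972, 0.0298], np.float64(0.654))]
mat [([0.5327, 0.3787, -0.0279], np.float64(0.951)), ([0.5333, 0.3803, -0.0269], np.float64(0.943)), ([0.532, 0.3779, -0.0244], np.float64(0.966))]
mat [([0.5327, 0.3788, -0.0274], np.float64(0.951)), ([0.5334, 0.3801, -0.0271], np.float64(0.943)), ([0.5322, 0.3777, -0.0217], np.float64(0.966))]
damper [([0.5761, 0.143, -0.003], np.float64(0.848)), ([0.5754, 0.144, -0.0047], np.float64(0.83)), ([0.5755, 0.1425, -0.0034], np.float64(0.868))]
damper [([0.5761, 0.1432, -0.0001], np.float64(0.847)), ([0.5756, 0.1441, -0.0057], np.float64(0.829)), ([0.5761, 0.1426, -0.0036], np.float64(0.869))]
dispenser [([0.5504, -0.004, 1.4597], np.float64(0.697)), ([0.5491, -0.0027, 1.4682], np.float64(0.783)), ([0.5501, -0.0132, 1.4488], np.float64(0.635))]
dispenser [([0.5504, -0.0042, 1.4619], np.float64(0.697)), ([0.5491, -0.0027, 1.4683], np.float64(0.783)), ([0.5502, -0.0136, 1.4471], np.float64(0.635))]
dispenser [([0.5504, -0.0041, 1.4607], np.float64(0.697)), ([0.5493, -0.0029, 1.4691], np.float64(0.783)), ([0.5505, -0.0136, 1.4457], np.float64(0.634))]
```

View pics/d.png

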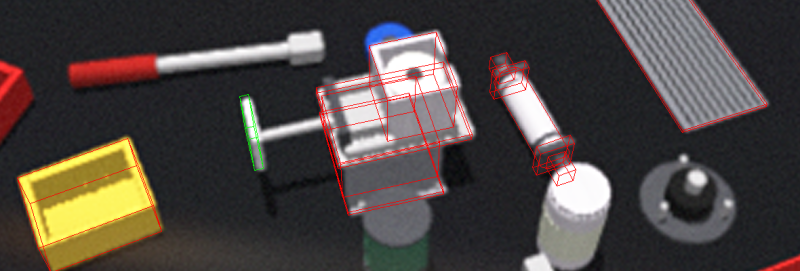

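View pics/ov_side.png

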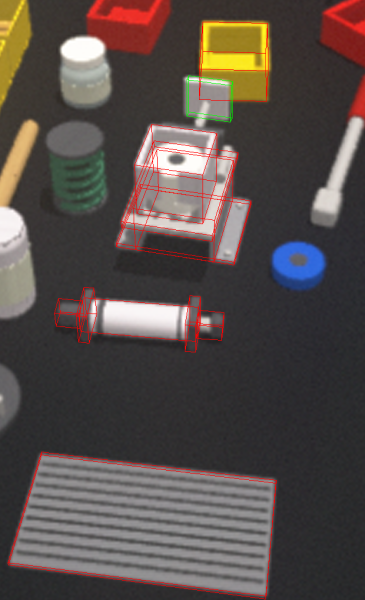

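The overlays match the bin, mat and damper closely, and the dispenser's tower and pad too. Next I move over the damper.

>>> step_arm:
  motion:
    - [0, 0, 0, -0.083]
    - [0, 0, 0, -0.083]
    - [0, 0, 0, -0.083]
    - [-24, -23, 0, 0]
    - [-24, -23, 0, 0]
    - [-24, -23, 0, 0]
    - [-24, -23, 0, 0]
    - [-24, -23, 0, 0]
    - [-24, -23, 0, 0]
    - [-24, -23, 0, 0]
    - [-24, -23, 0, 0]
    - [-24, -23, 0, 0]
    - [-24, -23, 0, 0]
    - [-24, -23, 0, 0]
    - [-24, -23, 0, 0]
    - [-24, -23, 0, 0]
    - [-24, -23, 0, 0]
    - [-24, -23, 0, 0]
    - [-24, -23, 0, 0]
    - [0, 0, 0, 0]
  fingers: 85

```text
time_s: 3.02
ee_pos: [0.5303, 0.1857, 0.2291]
eef_rot: [0.002, 0.002, 1.0, -0.001]
contact_force: [0.2, -0.4, -0.4]
width: 0.0849
```

```bash
cat >> h.py <<'E'
from scipy.spatial.transform import Rotation
def to(x,y,z,ang=None):
    "tool-axes shift in mm and turn to reach world target; ang = world angle of jaw axis"
    o=bot.observe(); q=o['eef_rot']; R=Rotation.from_quat([q[1],q[2],q[3],q[0]]).as_matrix()
    a=np.arctan2(R[1,1],R[0,1]); d=(np.array([x,y,z])-o['ee_pos'])*1000
    t=0 if ang is None else -((ang-a+np.pi/2)%np.pi-np.pi/2)
    a2=a-t; y2=np.array([np.cos(a2),np.sin(a2),0]); x2=np.array([-np.sin(a2),np.cos(a2),0])
    print('t',round(o['time_s'],2),'pos',o['ee_pos'].round(4),'jaw',round(a,4),'tilt',R[:,2].round(3),'w',round(o['width'],4),'F',o['contact_force'].round(1),'q',o['qpos'].round(2))
    print('shift now axes',(R.T@d).round(1),'turn',round(t,4),'| shift after turn',round(d@x2,1),round(d@y2,1),round(-d[2],1))
E
python3 - <<'E'
from fit import *
g=pickle.load(open('g.pkl','rb'))
s=snap('wrist','w1.png'); pickle.dump(s,open('w1.pkl','wb'))
S_={c:pickle.load(open(c+'0.pkl','rb')) for c in('scene','side')}
for l in ['damper','dispenser','packer_a']:
    for m in bot.masks_of('wrist',l):
        print(l,round(m['p'],2),m['box'])
        if l in M: print(fit(M[l],[(s,m['mask'].astype(float))],g[l][0]))
p=g['damper'][0]; to(p[0],p[1],.024,np.pi/2+p[2])
im=cv2.imread('pics/w1.png')
for l in ['damper','dispenser']:
  for P in M[l]:
    q=proj(s,W(P,g[l][0])).round().astype(int)
    if len(P)==8:
      for i in range(8):
        for k in(1,2,4):
          if not i&k: cv2.line(im,q[i].tolist(),q[i|k].tolist(),(0,0,255),1)
cv2.imwrite('pics/w1o.png',im)
E
```

```text
damper 0.61 [198.1, 121.1, 238.8, 265.7]
(array([0.57413876, 0.14288877, 0.01421253]), np.float64(0.8842761793811745))
dispenser 0.97 [0.3, 114.6, 131.4, 266.0]
(array([ 0.54800472, -0.00363136,  1.48106025]), np.float64(0.7658040808963722))
packer_a 0.74 [3.2, 185.7, 85.9, 248.6]
packer_a 0.73 [81.3, 200.5, 95.8, 224.6]
packer_a 0.7 [272.2, 267.3, 344.8, 335.6]
packer_a 0.62 [92.6, 183.4, 103.8, 215.6]
packer_a 0.56 [79.4, 15.5, 145.2, 77.3]
t 3.22 pos [0.5248 0.1903 0.2292] jaw 1.572 tilt [-0.001  0.001 -1.   ] w 0.0851 F [-0.2  0.1 -0.3] q [ 0.22  0.25  1.54  0.    1.35 -1.35]
shift now axes [-51.5 -47.5 205.1] turn 0.0042 | shift after turn -51.5 -47.2 205.2
```

View pics/w1o.png

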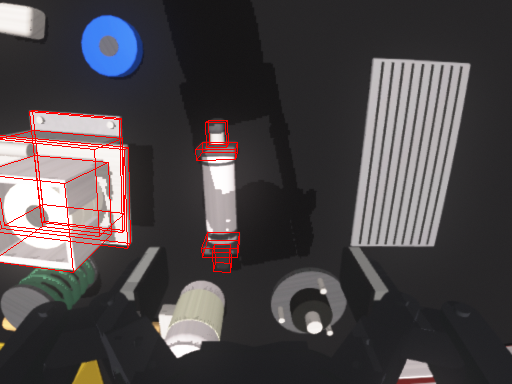

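>>> step_arm:
  motion:
    - [-13, -12, 10, 0]
    - [-13, -12, 10, 0]
    - [-13, -12, 10, 0]
    - [-12, -11, 10, 0]
    - [0, 0, 20, 0]
    - [0, 0, 20, 0]
    - [0, 0, 20, 0]
    - [0, 0, 20, 0]
    - [0, 0, 20, 0]
    - [0, 0, 20, 0]
    - [0, 0, 0, 0]
    - [0, 0, 0, 0]

```text
time_s: 4.22
ee_pos: [0.5759, 0.1424, 0.0677]
eef_rot: [-0.002, -0.0, 1.0, -0.0]
contact_force: [-0.1, 0.9, 1.0]
width: 0.0851
```

```bash
python3 - <<'E'
from h import *
to(.5752,.143,.024,np.pi/2+.003)
E
```

```text
t 4.22 pos [0.5759 0.1424 0.0677] jaw 1.5715 tilt [-0.004 -0.    -1.   ] w 0.0851 F [-0.1  0.9  1. ] q [ 0.13  0.43  1.69  0.    1.02 -1.45]
shift now axes [ 0.5  0.6 43.7] turn -0.0023 | shift after turn 0.7 0.6 43.7
```

>>> step_arm:
  motion:
    - [0, 0.5, 15, 0]
    - [0, 0, 14, 0]
    - [0, 0, 10, 0]
    - [0, 0, 4, 0]
    - [0, 0, 0, 0]
    - [0, 0, 0, 0]

```text
time_s: 4.72
ee_pos: [0.5772, 0.1435, 0.0269]
eef_rot: [0.001, -0.001, 1.0, 0.0]
contact_force: [-0.5, -0.6, 1.1]
width: 0.0851
```

>>> step_arm:
  motion:
    - [0, 0, 0, 0]
    - [0, 0, 0, 0]
    - [0, 0, 0, 0]
    - [0, 0, 0, 0]
    - [0, 0, 0, 0]
    - [0, 0, 0, 0]
    - [0, 0, 0, 0]
    - [0, 0, 0, 0]
  fingers: 25
  newtons: 60

```text
time_s: 5.38
ee_pos: [0.5768, 0.1434, 0.0272]
eef_rot: [0.0, -0.001, 1.0, -0.0]
contact_force: [-0.5, -0.7, 6.0]
width: 0.0301
```

>>> step_arm:
  motion:
    - [0, 0, 0, 0]
    - [0, 0, 0, 0]
    - [0, 0, 0, 0]

```text
time_s: 5.63
ee_pos: [0.5768, 0.1434, 0.0272]
eef_rot: [0.0, -0.001, 1.0, -0.0]
contact_force: [-1.6, -0.8, 4.9]
width: 0.0302
```

```bash
python3 - <<'E'
from h import *
to(.5752,.143,.024)
s=snap('side','s2.png'); im=cv2.imread('pics/s2.png')
w=snap('wrist','w2.png'); im2=cv2.imread('pics/w2.png')
A=cv2.resize(im[200:300,170:290],(480,400),interpolation=cv2.INTER_CUBIC)
cv2.imwrite('pics/e.png',np.hstack([A,cv2.resize(im2[180:384,100:263],(320,400))]))
E
```

```text
t 5.63 pos [0.5768 0.1434 0.0272] jaw 1.5723 tilt [ 0.001 -0.    -1.   ] w 0.0302 F [-1.6 -0.8  4.9] q [ 0.13  0.48  1.74 -0.    0.92 -1.45]
shift now axes [ 1.6 -0.4  3.2] turn 0 | shift after turn 1.6 -0.4 3.2
```

View pics/e.png

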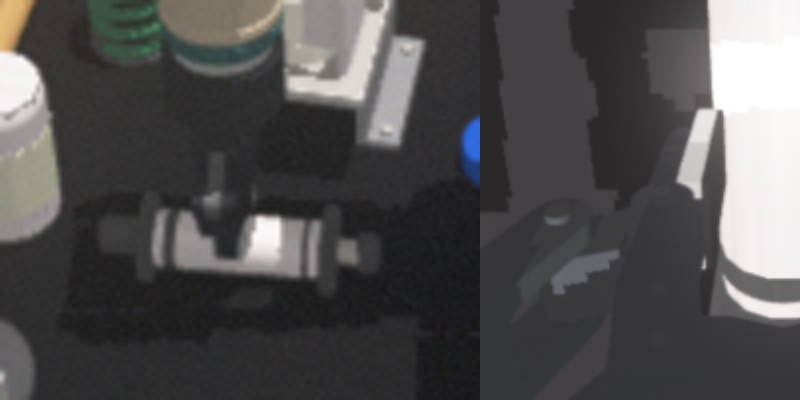

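The pads do hold the tube, but a 30 mm opening suggests they sit above its axis. I'll regrip lower.

>>> step_arm:
  motion:
    - [0, 0, 0, 0]
    - [0, 0, 0, 0]
    - [0, 0, 0, 0]
    - [0, 0, 0, 0]
    - [1, 0, 3, 0]
    - [0, 0, 2, 0]
    - [0, 0, 1, 0]
    - [0, 0, 0, 0]
  fingers: 65

```text
time_s: 6.4
ee_pos: [0.5751, 0.1435, 0.0198]
eef_rot: [-0.0, -0.001, 1.0, -0.0]
contact_force: [-1.0, -0.1, 0.1]
width: 0.0652
```

>>> step_arm:
  motion:
    - [0, 0, 0, 0]
    - [0, 0, 0, 0]
    - [0, 0, 0, 0]
    - [0, 0, 0, 0]
    - [0, 0, 0, 0]
    - [0, 0, 0, 0]
  fingers: 25
  newtons: 60

```text
time_s: 6.9
ee_pos: [0.5757, 0.1435, 0.0209]
eef_rot: [0.0, -0.001, 1.0, -0.0]
contact_force: [-1.6, -0.6, 4.3]
width: 0.0347
```

>>> step_arm:
  motion:
    - [0, 0, 0, 0]
    - [0, 0, 0, 0]
    - [0, 0, 0, 0]
    - [0, 0, 2, 0]
    - [0, 0, 1, 0]
    - [0, 0, 0, 0]
  fingers: 55

```text
time_s: 7.4
ee_pos: [0.5753, 0.1435, 0.0168]
eef_rot: [-0.0, -0.001, 1.0, 0.0]
contact_force: [-0.1, -0.8, -0.5]
width: 0.0547
```

>>> step_arm:
  motion:
    - [0, 0, 0, 0]
    - [0, 0, 0, 0]
    - [0, 0, 0, 0]
    - [0, 0, 0, 0]
    - [0, 0, 0, 0]
    - [0, 0, 0, 0]
  fingers: 25
  newtons: 60

```text
time_s: 7.9
ee_pos: [0.5755, 0.1435, 0.0176]
eef_rot: [0.0, -0.001, 1.0, 0.0]
contact_force: [-1.5, -0.4, 5.0]
width: 0.0355
```

>>> step_arm:
  motion:
    - [0, 0, -5, 0]
    - [0, 0, -5, 0]
    - [0, 0, -10, 0]
    - [0, 0, -10, 0]
    - [0, 0, 0, 0]
    - [0, 0, 0, 0]
  newtons: 90

```text
time_s: 8.4
ee_pos: [0.5764, 0.1436, 0.0482]
eef_rot: [0.001, -0.001, 1.0, 0.0]
contact_force: [0.2, -0.0, -7.5]
width: 0.0342
```

```bash
python3 - <<'E'
from fit import *
to(.5752,.143,.024)
s=snap('wrist','w3.png');s=snap('scene'); 
for m in bot.masks_of('wrist','damper')[:2]: print(m['p'],m['box'])
for m in bot.masks_of('scene','damper')[:2]: print(m['p'],m['box'])
E
```

```text
t 8.4 pos [0.5764 0.1436 0.0482] jaw 1.572 tilt [ 0.002  0.    -1.   ] w 0.0342 F [ 0.2 -0.  -7.5] q [ 0.13  0.45  1.72  0.    0.97 -1.45]
shift now axes [ 1.2 -0.6 24.2] turn 0 | shift after turn 1.2 -0.6 24.2
0.8 [201.0, 47.9, 308.7, 346.5]
0.66 [471.7, 165.2, 512.0, 302.2]
0.82 [301.5, 176.0, 329.7, 221.2]
0.41 [142.6, 172.9, 235.2, 192.9]
```

View pics/w3.png

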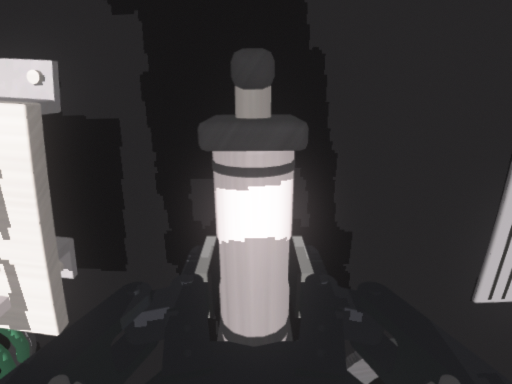

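>>> step_arm:
  motion:
    - [0, 0, -15, 0]
    - [0, 0, -20, 0]
    - [0, 0, -20, 0]
    - [0, 0, -15, 0.029]
    - [2, 10, 0, 0]
    - [4, 18, 0, 0]
    - [4, 18, 0, 0]
    - [4, 18, 0, 0]
    - [4, 18, 0, 0]
    - [4, 18, 0, 0]
    - [4, 18, 0, 0]
    - [4, 18, 0, 0]
    - [4, 18, 0, 0]
    - [4, 18, 0, 0]
    - [4, 18, 0, 0]
    - [4, 18, 0, 0]
    - [3, 18, 0, 0]
    - [1, 8, 0, 0]
    - [0, 0, 0, 0]
    - [0, 0, 0, 0]

```text
time_s: 10.27
ee_pos: [0.5313, 0.3784, 0.1162]
eef_rot: [-0.001, 0.013, 1.0, -0.001]
contact_force: [0.2, -0.7, -6.4]
width: 0.0347
```

```bash
python3 - <<'E'
from fit import *
to(.533,.3787,.024,np.pi/2-.026)
E
```

```text
t 10.27 pos [0.5313 0.3784 0.1162] jaw 1.5445 tilt [-0.002 -0.002 -1.   ] w 0.0347 F [ 0.2 -0.7 -6.4] q [ 0.51  0.47  1.5  -0.    1.18 -1.03]
shift now axes [-1.8  0.5 92.2] turn -0.0003 | shift after turn -1.7 0.3 92.2
```

>>> step_arm:
  motion:
    - [-2, 0, 15, 0]
    - [0, 0, 20, 0]
    - [0, 0, 20, 0]
    - [0, 0, 15, 0]
    - [0, 0, 10, 0]
    - [0, 0, 5, 0]
    - [0, 0, 3, 0]
    - [0, 0, 0, 0]
    - [0, 0, 2, 0]
    - [0, 0, 1, 0]
    - [0, 0, 0, 0]

```text
time_s: 11.18
ee_pos: [0.5344, 0.379, 0.0269]
eef_rot: [0.001, 0.014, 1.0, 0.0]
contact_force: [0.5, 0.4, -7.1]
width: 0.0343
```

>>> step_arm:
  motion:
    - [0, 0, 1, 0]
    - [0, 0, 1, 0]
    - [0, 0, 1, 0]
    - [0, 0, 0, 0]
    - [0, 0, 0, 0]

```text
time_s: 11.6
ee_pos: [0.534, 0.3787, 0.0232]
eef_rot: [-0.0, 0.014, 1.0, -0.0]
contact_force: [0.0, -0.2, -6.2]
width: 0.0343
```

>>> step_arm:
  motion:
    - [0, 0, 1, 0]
    - [0, 0, 1, 0]
    - [0, 0, 0, 0]
    - [0, 0, 0, 0]

```text
time_s: 11.93
ee_pos: [0.5342, 0.3788, 0.0229]
eef_rot: [0.0, 0.014, 1.0, 0.0]
contact_force: [-3.0, -0.6, 6.5]
width: 0.0342
```

Contact with the mat. Releasing.

>>> step_arm:
  motion:
    - [0, 0, -1, 0]
    - [0, 0, 0, 0]
    - [0, 0, 0, 0]
    - [0, 0, 0, 0]
    - [0, 0, 0, 0]
    - [0, 0, -10, 0]
    - [0, 0, -15, 0]
    - [0, 0, -20, 0]
    - [0, 0, -30, 0]
    - [0, 0, -35, 0]
    - [0, 0, -35, 0]
    - [0, 0, -30, 0]
    - [0, 0, 0, 0]
  fingers: 75
  newtons: 40

```text
time_s: 13.02
ee_pos: [0.5376, 0.3808, 0.206]
eef_rot: [0.006, 0.014, 1.0, 0.004]
contact_force: [0.5, 0.8, 0.7]
width: 0.0748
```

```bash
python3 - <<'E'
from fit import *
g=pickle.load(open('g.pkl','rb'))
obs=[]
for c in('scene','side','wrist'):
    s=snap(c,c+'4.png')
    for m in bot.masks_of(c,'damper'):
        b=m['box']; u=proj(s,[[.533,.379,.027]])[0]
        if abs((b[0]+b[2])/2-u[0])<30 and abs((b[1]+b[3])/2-u[1])<30:
            obs.append((s,m['mask'].astype(float))); print(c,m['p']);break
P=[p+[0,0,.005] for p in M['damper']]
print(fit(P,obs,(.533,.379,-.03)))
for o in obs: print(fit(P,[o],(.533,.379,-.03)))
p=g['bin'][0]; e=p[:2]+.06*np.array([np.cos(p[2]),np.sin(p[2])]); print(p,e)
to(e[0],e[1],.2,p[2])
a=cv2.imread('pics/side4.png')[280:384,150:310];b=cv2.imread('pics/wrist4.png')
cv2.imwrite('pics/f.png',np.hstack([cv2.resize(a,(462,300)),cv2.resize(b,(338,300))]))
E
```

```text
scene 0.81
side 0.85
wrist 0.69
(array([ 0.53307321,  0.37911405, -0.02363189]), np.float64(0.8545752094399761))
(array([ 0.53554596,  0.38153925, -0.05220285]), np.float64(0.8484940458124298))
(array([ 0.53339193,  0.37863922, -0.01866213]), np.float64(0.8393866745609224))
(array([ 0.53180226,  0.37892426, -0.02567997]), np.float64(0.9147009637741497))
[ 0.51240004 -0.3818187   1.63700177] [ 0.50843061 -0.32195015]
t 13.32 pos [0.5331 0.3782 0.1955] jaw 1.543 tilt [-0.003 -0.002 -1.   ] w 0.075 F [ 0.3  0.1 -1.2] q [ 0.51  0.41  1.38  0.    1.35 -1.03]
shift now axes [   5.2 -700.6   -3.2] turn -0.094 | shift after turn 71.0 -697.0 -4.5
```

View pics/f.png

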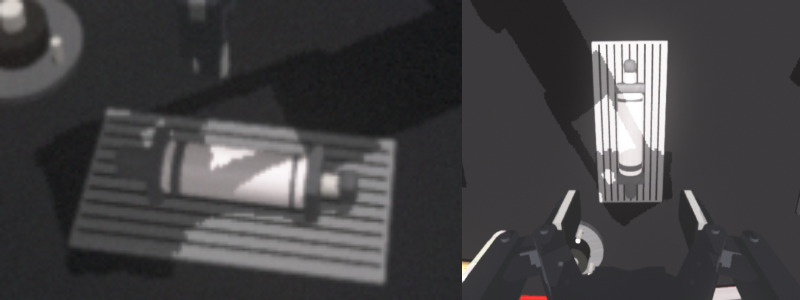

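The damper lies lengthwise on the mat and wholly on it. Now to the bin.

>>> step_arm:
  motion:
    - [0, 0, -20, -0.047]
    - [0, 0, -20, -0.047]
    - [4, -30, 0, 0]
    - [4, -37, 0, 0]
    - [4, -37, 0, 0]
    - [4, -37, 0, 0]
    - [4, -37, 0, 0]
    - [4, -37, 0, 0]
    - [4, -37, 0, 0]
    - [4, -37, 0, 0]
    - [4, -37, 0, 0]
    - [4, -37, 0, 0]
    - [4, -37, 0, 0]
    - [4, -37, 0, 0]
    - [4, -37, 0, 0]
    - [4, -37, 0, 0]
    - [4, -37, 0, 0]
    - [4, -37, 0, 0]
    - [3, -37, 0, 0]
    - [3, -37, 0, 0]
  fingers: 50

```text
time_s: 14.98
ee_pos: [0.5068, -0.2849, 0.2358]
eef_rot: [-0.001, -0.033, 0.999, 0.001]
contact_force: [0.1, 0.2, 0.6]
width: 0.0496
```

>>> step_arm:
  motion:
    - [2, -25, 0, 0]
    - [1, -15, 0, 0]
    - [0, 0, 0, 0]
    - [0, 0, 0, 0]
    - [0, 0, 0, 0]

```text
time_s: 15.4
ee_pos: [0.5073, -0.3218, 0.2367]
eef_rot: [-0.0, -0.034, 0.999, 0.001]
contact_force: [0.5, -0.4, 1.2]
width: 0.0504
```

```bash
python3 - <<'E'
from fit import *
g=pickle.load(open('g.pkl','rb')); p=g['bin'][0]
s=snap('wrist','w5.png')
for m in bot.masks_of('wrist','bin'):
    print(round(m['p'],2),np.round(m['box'])); r=fit(M['bin'],[(s,m['mask'].astype(float))],p); print(r)
    q=r[0]
    if r[1]>.85: e=q[:2]+.06*np.array([np.cos(q[2]),np.sin(q[2])]); print(e); to(e[0],e[1],.045,q[2])
im=cv2.imread('pics/w5.png')
q=proj(s,W(M['bin'][0],p)).round().astype(int)
for i in range(8):
  for k in(1,2,4):
    if not i&k: cv2.line(im,q[i].tolist(),q[i|k].tolist(),(255,0,0),1)
cv2.imwrite('pics/w5o.png',im)
E
```

```text
0.86 [ 63.   0. 151.  42.]
(array([ 0.51240004, -0.3818187 ,  1.63700177]), np.float64(0.0))
0.8 [141. 118. 259. 212.]
(array([ 0.50942009, -0.38172371,  1.65292108]), np.float64(0.9815987091728806))
[ 0.50449814 -0.32192593]
t 15.5 pos [ 0.5076 -0.3216  0.2373] jaw 1.6388 tilt [-0.     0.001 -1.   ] w 0.0504 F [ 0.5 -0.4  0.6] q [-0.68  0.31  1.43  0.    1.4  -2.32]
shift now axes [  3.1  -0.3 192.3] turn -0.0141 | shift after turn 3.1 -0.0 192.3
```

View pics/w5o.png

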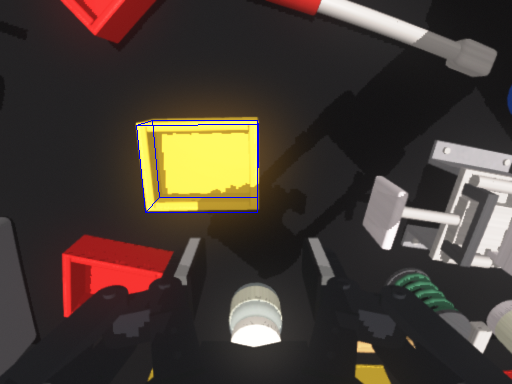

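>>> step_arm:
  motion:
    - [2, 0, 20, -0.006]
    - [0, 0, 25, 0]
    - [0, 0, 25, 0]
    - [0, 0, 25, 0]
    - [0, 0, 25, 0]
    - [0, 0, 25, 0]
    - [0, 0, 20, 0]
    - [0, 0, 15, 0]
    - [0, 0, 8, 0]
    - [0, 0, 3, 0]
    - [0, 0, 0, 0]
    - [0, 0, 0, 0]

```text
time_s: 16.5
ee_pos: [0.5062, -0.3237, 0.0473]
eef_rot: [0.001, -0.036, 0.999, -0.001]
contact_force: [-0.3, -0.5, 0.1]
width: 0.0501
```

```bash
python3 - <<'E'
from fit import *
to(.506,-.322,.044,1.645)
E
```

```text
t 16.5 pos [ 0.5062 -0.3237  0.0473] jaw 1.6436 tilt [ 0.001 -0.001 -1.   ] w 0.0501 F [-0.3 -0.5  0.1] q [-0.68  0.46  1.7   0.    0.97 -2.33]
shift now axes [0.1 1.7 3.3] turn -0.0014 | shift after turn 0.1 1.7 3.3
```

>>> step_arm:
  motion:
    - [0, 1.5, 2, 0]
    - [0, 0, 1, 0]
    - [0, 0, 0, 0]

```text
time_s: 16.75
ee_pos: [0.5055, -0.3222, 0.0438]
eef_rot: [0.0, -0.036, 0.999, -0.0]
contact_force: [0.0, -0.2, 0.3]
width: 0.0496
```

>>> step_arm:
  motion:
    - [0, 0, 0, 0]
    - [0, 0, 0, 0]
    - [0, 0, 0, 0]
    - [0, 0, 0, 0]
    - [0, 0, 0, 0]
    - [0, 0, 0, 0]
    - [0, 0, 0, 0]
    - [0, 0, 0, 0]
  fingers: 4
  newtons: 50

```text
time_s: 17.42
ee_pos: [0.5056, -0.3224, 0.0436]
eef_rot: [0.0, -0.036, 0.999, -0.0]
contact_force: [-0.5, 1.1, 3.8]
width: 0.0083
```

>>> step_arm:
  motion:
    - [0, 0, -5, 0]
    - [0, 0, -10, 0]
    - [0, 0, -15, 0]
    - [0, 0, -15, 0]
    - [0, 0, 0, 0]
    - [0, 0, 0, 0]

```text
time_s: 17.92
ee_pos: [0.5057, -0.3225, 0.0891]
eef_rot: [0.001, -0.036, 0.999, -0.001]
contact_force: [-0.5, 0.3, -2.4]
width: 0.0081
```

```bash
python3 - <<'E'
from fit import *
to(.506,-.322,.28,1.645)
s=snap('wrist','w6.png');s2=snap('scene','sc6.png')
for c,q in(('wrist',s),('scene',s2)):
  for m in bot.masks_of(c,'bin')[:3]:
    print(c,m['p'],np.round(m['box']))
    for dz in (.04,.045,.05,.055):
        print(dz,fit([M['bin'][0]+[0,0,dz]],[(q,m['mask'].astype(float))],(.51,-.382,1.64)))
E
```

```text
t 17.92 pos [ 0.5057 -0.3225  0.0891] jaw 1.643 tilt [ 0.001 -0.001 -1.   ] w 0.0081 F [-0.5  0.3 -2.4] q [-0.68  0.42  1.66  0.    1.06 -2.33]
shift now axes [  -0.6    0.2 -190.9] turn -0.002 | shift after turn -0.3 0.5 -190.9
wrist 0.84 [  3. 141. 264. 342.]
0.04 (array([ 0.50980434, -0.38314868,  1.64463137]), np.float64(0.8191904668584423))
0.045 (array([ 0.50890592, -0.38236484,  1.64274992]), np.float64(0.8291006944384212))
0.05 (array([ 0.50758303, -0.38206161,  1.65951978]), np.float64(0.7926539646438232))
0.055 (array([ 0.50700559, -0.38231819,  1.65570948]), np.float64(0.7577143396137147))
wrist 0.74 [ 2.  2. 45. 11.]
0.04 (array([ 0.51 , -0.382,  1.64 ]), np.float64(0.0))
0.045 (array([ 0.51 , -0.382,  1.64 ]), np.float64(0.0))
0.05 (array([ 0.51 , -0.382,  1.64 ]), np.float64(0.0))
0.055 (array([ 0.51 , -0.382,  1.64 ]), np.float64(0.0))
wrist 0.65 [  0. 300.  72. 384.]
0.04 (array([ 0.64068826, -0.56014835,  2.42749611]), np.float64(0.7539347995298536))
0.045 (array([ 0.61481618, -0.55811542,  0.85820134]), np.float64(0.7538695110992035))
0.05 (array([ 0.63041369, -0.55
[... 396 characters left out ...]
5]), np.float64(0.8447004577470286))
0.055 (array([ 0.52078759, -0.37849314,  1.64135327]), np.float64(0.8371622039453342))
scene 0.7 [ 76. 174. 124. 219.]
0.04 (array([ 0.51 , -0.382,  1.64 ]), np.float64(0.0))
0.045 (array([ 0.51 , -0.382,  1.64 ]), np.float64(0.0))
0.05 (array([ 0.34230656, -0.48755791,  2.67996695]), np.float64(0.7207613021144053))
0.055 (array([ 0.34862508, -0.49106976,  3.21821778]), np.float64(0.6905136672973528))
scene 0.68 [ 93. 275. 146. 322.]
0.04 (array([ 0.51 , -0.382,  1.64 ]), np.float64(0.0))
0.045 (array([ 0.51 , -0.382,  1.64 ]), np.float64(0.0))
0.05 (array([ 0.51 , -0.382,  1.64 ]), np.float64(0.0))
0.055 (array([ 0.51 , -0.382,  1.64 ]), np.float64(0.0))
```

>>> step_arm:
  motion:
    - [0, 0, -20, 0]
    - [0, 0, -25, 0]
    - [0, 0, -25, 0]
    - [0, 0, -25, 0.03]
    - [0, 0, -25, 0.03]
    - [0, 0, -25, 0.03]
    - [0, 0, -25, 0.03]
    - [0, 0, -20, 0.03]
    - [0, 0, 0, 0.027]
    - [0, 10, 0, 0]
    - [-1, 20, 0, 0]
    - [-1, 25, 0, 0]
    - [-1, 25, 0, 0]
    - [-1, 25, 0, 0]
    - [-1, 25, 0, 0]
    - [-1, 25, 0, 0]
    - [-1, 25, 0, 0]
    - [-1, 25, 0, 0]
    - [-1, 25, 0, 0]
    - [-1, 25, 0, 0]

```text
time_s: 19.78
ee_pos: [0.5408, -0.0674, 0.2765]
eef_rot: [-0.002, 0.052, 0.999, 0.001]
contact_force: [-0.5, 0.5, -1.7]
width: 0.0083
```

>>> step_arm:
  motion:
    - [0, 25, 0, 0]
    - [0, 25, 0, 0]
    - [0, 25, 0, 0]
    - [0, 25, 0, 0]
    - [0, 25, 0, 0]
    - [0, 25, 0, 0]
    - [0, 25, 0, 0]
    - [0, 25, 0, 0]
    - [0, 25, 0, 0]
    - [0, 25, 0, 0]
    - [0, 20, 0, 0]
    - [0, 10, 0, 0]
    - [0, 0, 0, 0]
    - [0, 0, 0, 0]

```text
time_s: 20.95
ee_pos: [0.5705, 0.2086, 0.2772]
eef_rot: [-0.001, 0.052, 0.999, -0.001]
contact_force: [-0.4, -0.3, -2.8]
width: 0.0082
```

```bash
python3 - <<'E'
from fit import *
s=snap('wrist','w7.png')
to(.572,.208,.05,1.466)
for m in bot.masks_of('wrist','dispenser')[:2]: print(m['p'],np.round(m['box']))
E
```

```text
t 21.0 pos [0.5707 0.2079 0.2775] jaw 1.4661 tilt [-0.002 -0.002 -1.   ] w 0.0082 F [ 0.3 -0.1 -2.2] q [ 0.24  0.31  1.34 -0.    1.49 -1.23]
shift now axes [ -1.6   0.6 227.5] turn 0.0001 | shift after turn -1.3 0.2 227.5
0.78 [  0. 102. 118. 222.]
```

View pics/w7.png

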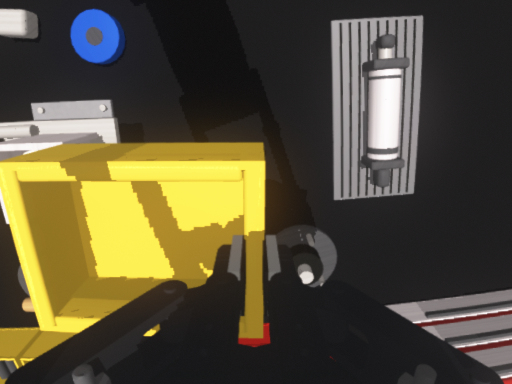

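```bash
python3 - <<'E'
from fit import *
s=pickle.load(open('scene0.pkl','rb')); d=pickle.load(open('side0.pkl','rb'))
print(onz(s,[[369,232]],.01),onz(d,[[158,295]],.01))
for l in('can','top_mount'):
  m=[m for m in bot.masks_of('scene',l)]
  print(l,[(round(x['p'],2),np.round(x['box'])) for x in m[:2]])
print(onz(s,[[327,255]],0))
E
```

```text
[[0.73959372 0.27060741 0.01      ]] [[0.73626818 0.26465414 0.01      ]]
can [(0.91, array([313., 223., 339., 259.]))]
top_mount [(0.85, array([352., 216., 386., 250.]))]
[[0.76014293 0.11300254 0.        ]]
```

>>> step_arm:
  motion:
    - [-1, 0, 15, 0]
    - [0, 0, 25, 0]
    - [0, 0, 25, 0]
    - [0, 0, 25, 0]
    - [0, 0, 25, 0]
    - [0, 0, 25, 0]
    - [0, 0, 25, 0]
    - [0, 0, 25, 0]
    - [0, 0, 20, 0]
    - [0, 0, 12, 0]
    - [0, 0, 5, 0]
    - [0, 0, 0, 0]
    - [0, 0, 0, 0]

```text
time_s: 22.23
ee_pos: [0.573, 0.2083, 0.052]
eef_rot: [0.001, 0.053, 0.999, 0.0]
contact_force: [0.3, -1.1, -2.4]
width: 0.0083
```

```bash
python3 - <<'E'
from fit import *
s=snap('wrist','w8.png'); s2=snap('side','sd8.png'); s3=snap('scene','sc8.png')
to(.5495+.168*np.cos(1.466),-.004+.168*np.sin(1.466),.047,1.466)
for m in bot.masks_of('wrist','dispenser')[:2]: print(m['p'],np.round(m['box']))
A=cv2.imread('pics/sd8.png')[150:290,180:330]; B=cv2.imread('pics/w8.png')
cv2.imwrite('pics/g.png',np.hstack([cv2.resize(A,(400,373)),cv2.resize(B,(400,373))]))
E
```

```text
t 22.38 pos [0.5734 0.2088 0.0527] jaw 1.4658 tilt [ 0.003  0.001 -1.   ] w 0.0082 F [-0.5 -0.4 -2.7] q [ 0.24  0.47  1.68  0.    0.99 -1.23]
shift now axes [  1.5 -46.1   5.7] turn -0.0002 | shift after turn 1.5 -46.1 5.7
0.64 [  0. 264.  18. 299.]
0.16 [465.  16. 512. 282.]
```

View pics/g.png

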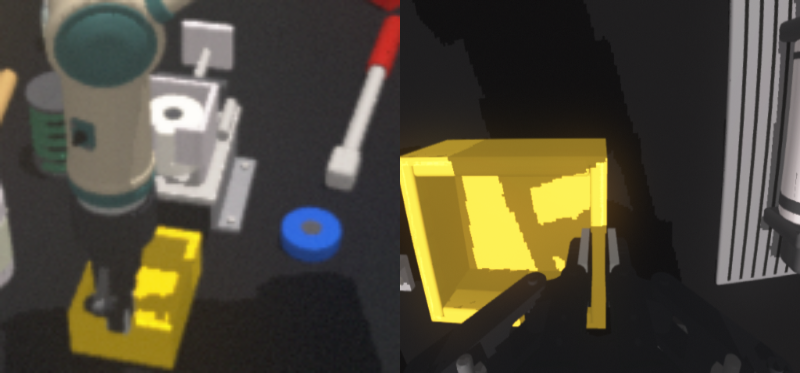

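>>> step_arm:
  motion:
    - [0, 0, 4, 0]
    - [0.5, -5, 0, 0]
    - [0, -8, 0, 0]
    - [0, -8, 0, 0]
    - [0, -8, 0, 0]
    - [0, -8, 0, 0]
    - [0, -6, 0, 0]
    - [0, -3, 0, 0]
    - [0, 0, 0, 0]
    - [0, 0, 0, 0]

```text
time_s: 23.27
ee_pos: [0.5671, 0.1628, 0.0474]
eef_rot: [0.0, 0.053, 0.999, 0.0]
contact_force: [-0.7, 0.3, -2.2]
width: 0.0082
```

```bash
python3 - <<'E'
from fit import *
to(.5495+.168*np.cos(1.466),-.004+.168*np.sin(1.466),.0436,1.466)
E
```

```text
t 23.27 pos [0.5671 0.1628 0.0474] jaw 1.4652 tilt [ 0.  0. -1.] w 0.0082 F [-0.7  0.3 -2.2] q [ 0.16  0.45  1.73  0.    0.96 -1.3 ]
shift now axes [0.  0.2 3.8] turn -0.0008 | shift after turn 0.0 0.2 3.8
```

>>> step_arm:
  motion:
    - [0, 0, 2, 0]
    - [0, 0, 1, 0]
    - [0, 0, 1, 0]
    - [0, 0, 0, 0]
    - [0, 0, 0, 0]

```text
time_s: 23.68
ee_pos: [0.5672, 0.1635, 0.0436]
eef_rot: [0.0, 0.052, 0.999, 0.0]
contact_force: [-0.5, 0.9, 0.2]
width: 0.0081
```

>>> step_arm:
  motion:
    - [0, 0, 0, 0]
    - [0, 0, 0, 0]
    - [0, 0, 0, 0]
    - [0, 0, 0, 0]
    - [0, 0, 0, 0]
    - [0, 0, -10, 0]
    - [0, 0, -20, 0]
    - [0, 0, -25, 0]
    - [0, 0, -25, 0]
    - [0, 0, -25, 0]
    - [0, 0, -25, 0]
    - [0, 0, -25, 0]
    - [0, 0, -25, 0]
    - [0, 0, -20, 0]
    - [0, 0, 0, 0]
  fingers: 40
  newtons: 30

```text
time_s: 24.93
ee_pos: [0.5694, 0.1634, 0.2491]
eef_rot: [0.005, 0.052, 0.999, 0.001]
contact_force: [0.5, 0.4, 1.1]
width: 0.0399
```

```bash
python3 - <<'E'
from fit import *
g=pickle.load(open('g.pkl','rb'))
for c in('wrist','side','scene'):
    s=snap(c,c+'9.png'); u=proj(s,[[.561,.103,.03]])[0]
    for l,b0 in(('bin',(.561,.103,1.466)),('dispenser',g['dispenser'][0])):
        for m in bot.masks_of(c,l)[:4]:
            r=fit(M[l],[(s,m['mask'].astype(float))],b0)
            if r[1]>.5: print(c,l,round(m['p'],2),np.round(m['box']),r[0].round(4),round(r[1],3))
to(.5495-.245*np.cos(1.466),-.004-.245*np.sin(1.466),.22,1.466+np.pi/2)
E
```

```text
wrist bin 0.9 [150. 112. 258. 204.] [0.5602 0.1054 1.4665] 0.939
wrist dispenser 0.7 [  1.  95. 156. 233.] [ 0.5485 -0.0039  1.4755] 0.722
side bin 0.7 [207. 225. 258. 279.] [0.5627 0.1024 1.4615] 0.972
side dispenser 0.59 [220. 158. 276. 240.] [ 0.5468 -0.0377  1.5303] 0.604
scene bin 0.92 [282. 183. 325. 223.] [0.5649 0.1063 1.4513] 0.817
scene dispenser 0.95 [205. 169. 287. 239.] [ 5.4900e-01 -1.2000e-03  1.4451e+00] 0.754
t 25.38 pos [0.5665 0.1629 0.2423] jaw 1.4659 tilt [-0.002 -0.    -1.   ] w 0.04 F [-0.5  0.6  0.6] q [ 0.16  0.29  1.45  0.    1.4  -1.3 ]
shift now axes [  -0.6 -412.8   22.4] turn 1.5707 | shift after turn -412.8 0.5 22.3
```

>>> step_arm:
  motion:
    - [0, -15, 0, 0]
    - [0, -28, 0, 0]
    - [0, -28, 0, 0]
    - [0, -28, 0, 0]
    - [0, -28, 0, 0]
    - [0, -28, 0, 0]
    - [0, -28, 0, 0]
    - [0, -28, 0, 0]
    - [0, -28, 0, 0]
    - [0, -28, 0, 0]
    - [0, -28, 0, 0]
    - [0, -28, 0, 0]
    - [0, -28, 0, 0]
    - [0, -28, 0, 0]
    - [0, -28, 0, 0]
    - [0, -20, 0, 0]
    - [0, -10, 0, 0]
    - [0, 0, 0, 0]
  fingers: 0

```text
time_s: 26.88
ee_pos: [0.5204, -0.2741, 0.2428]
eef_rot: [-0.0, 0.054, 0.999, -0.0]
contact_force: [0.6, -0.1, 0.1]
width: 0.0001
```

>>> step_arm:
  motion:
    - [0, 0, 0, 0.1]
    - [0, 0, 0, 0.105]
    - [0, 0, 0, 0.105]
    - [0, 0, 0, 0.105]
    - [0, 0, 0, 0.105]
    - [0, 0, 0, 0.105]
    - [0, 0, 0, 0.105]
    - [0, 0, 0, 0.105]
    - [0, 0, 0, 0.105]
    - [0, 0, 0, 0.105]
    - [0, 0, 0, 0.105]
    - [0, 0, 0, 0.105]
    - [0, 0, 0, 0.105]
    - [0, 0, 0, 0.105]
    - [0, 0, 0, 0.105]
    - [0, 0, 0, 0]
    - [0, 0, 0, 0]

```text
time_s: 28.3
ee_pos: [0.5212, -0.2704, 0.2433]
eef_rot: [-0.0, 0.742, 0.671, 0.0]
contact_force: [-0.7, -0.2, -0.9]
width: -0.0001
```

```bash
python3 - <<'E'
from fit import *
g=pickle.load(open('g.pkl','rb'))
def f(x): return np.array([.5495,-.004])+x*np.array([np.cos(1.466),np.sin(1.466)])
to(*f(-.245),.095,1.466+np.pi/2)
for c in ('wrist','side','scene'):
    s=snap(c,c+'10.png')
    print(c,'pad center proj',proj(s,W(np.array([[-.185,0,.095]]),(.5495,-.004,1.466))).round(0), 'pad box',[f(np.array(0))]if 0 else '', np.round(np.r_[proj(s,W(M['pad'][0],(.5495,-.004,1.466))).min(0),proj(s,W(M['pad'][0],(.5495,-.004,1.466))).max(0)]))
    for l in('pad','packer_a','bin'):
        for m in bot.masks_of(c,l)[:3]: print(c,l,round(m['p'],2),np.round(m['box']),m['mask'].sum())
E
```

```text
t 28.3 pos [ 0.5212 -0.2704  0.2433] jaw -0.1002 tilt [-0.     0.001 -1.   ] w -0.0001 F [-0.7 -0.2 -0.9] q [-0.6   0.29  1.45  0.    1.4  -0.5 ]
shift now axes [ 22.8   0.4 148.4] turn 0.0046 | shift after turn 22.9 0.3 148.3
wrist pad center proj [[255.  90.]] pad box  [219.  83. 292.  96.]
wrist pad 0.7 [225.   0. 297.  93.] 2041
wrist bin 0.76 [341. 254. 438. 345.] 4870
wrist bin 0.58 [ 80. 272. 167. 343.] 1810
side pad center proj [[259. 167.]] pad box  [249. 157. 268. 176.]
side packer_a 0.76 [284. 226. 310. 250.] 393
side packer_a 0.68 [236. 187. 256. 206.] 225
side bin 0.76 [211. 227. 258. 277.] 1882
side bin 0.66 [309. 120. 348. 153.] 1041
side bin 0.59 [207. 114. 243. 146.] 928
scene pad center proj [[207. 208.]] pad box  [203. 194. 212. 222.]
scene pad 0.63 [205. 190. 258. 225.] 422
scene pad 0.38 [176. 270. 204. 303.] 764
scene packer_a 0.7 [256. 179. 280. 194.] 221
scene packer_a 0.54 [250. 170. 267. 180.] 103
scene bin 0.82 [282. 182. 323. 225.] 1178
scene bin 0.7 [ 94. 274. 144. 326.] 2173
scene bin 0.68 [206. 194. 255. 222.] 375
```

>>> step_arm:
  motion:
    - [0, 0, 20, 0.004]
    - [0, 0, 25, 0]
    - [0, 0, 25, 0]
    - [0, 0, 25, 0]
    - [0, 0, 25, 0]
    - [0, 0, 18, 0]
    - [0, 0, 10, 0]
    - [10, 0, 0, 0]
    - [15, 0, 0, 0]
    - [15, 0, 0, 0]
    - [10, 0, 0, 0]
    - [5, 0, 0, 0]
    - [0, 0, 0, 0]
    - [0, 0, 0, 0]

```text
time_s: 30.07
ee_pos: [0.5277, -0.2166, 0.0961]
eef_rot: [0.001, 0.744, 0.668, 0.0]
contact_force: [0.3, -0.2, -0.5]
width: -0.0
```

```bash
cat > d.py <<'E'
from fit import *
o=bot.observe(); d=o['ee_pos'][:2]-[.5495,-.004]; u=np.array([np.cos(1.466),np.sin(1.466)]);v=np.array([-u[1],u[0]])
print('disp x,y',(d@u*1000).round(1),(d@v*1000).round(1)); to(*o['ee_pos'],1.466+np.pi/2)
print('push force',(o['contact_force'][:2]@u).round(2))
E
python3 d.py
```

```text
disp x,y -213.7 -0.6
t 30.07 pos [ 0.5277 -0.2166  0.0961] jaw -0.1065 tilt [ 0.001 -0.001 -1.   ] w -0.0 F [ 0.3 -0.2 -0.5] q [-0.51  0.37  1.72 -0.    1.05 -0.4 ]
shift now axes [0. 0. 0.] turn -0.0017 | shift after turn 0.0 0.0 -0.0
push force -0.2
```

>>> step_arm:
  motion:
    - [6, 0, 0, 0]
    - [5, 0, 0, 0]
    - [4, 0, 0, 0]
    - [4, 0, 0, 0]
    - [5, 0, 0, 0]
    - [6, 0, 0, 0]
    - [6, 0, 0, 0]
    - [6, 0, 0, 0]
    - [6, 0, 0, 0]
    - [6, 0, 0, 0]
    - [6, 0, 0, 0]
    - [6, 0, 0, 0]

```text
time_s: 31.07
ee_pos: [0.5332, -0.1534, 0.0954]
eef_rot: [0.001, 0.744, 0.668, -0.002]
contact_force: [-4.1, -8.5, 0.7]
width: -0.0
```

```bash
python3 d.py
```

```text
disp x,y -150.3 0.6
t 31.07 pos [ 0.5332 -0.1534  0.0954] jaw -0.1066 tilt [-0.002 -0.005 -1.   ] w -0.0 F [-4.1 -8.5  0.7] q [-0.4   0.35  1.75 -0.01  1.04 -0.29]
shift now axes [0. 0. 0.] turn -0.0018 | shift after turn 0.0 0.0 -0.0
push force -8.89
```

>>> step_arm:
  motion:
    - [5, 0, 0, 0]
    - [5, 0, 0, 0]
    - [4, 0, 0, 0]
    - [3, 0, 0, 0]

```text
time_s: 31.4
ee_pos: [0.5348, -0.1361, 0.0953]
eef_rot: [0.001, 0.744, 0.668, -0.002]
contact_force: [-4.3, -8.5, 1.1]
width: 0.0004
```

```bash
python3 d.py
```

```text
disp x,y -133.0 0.8
t 31.4 pos [ 0.5348 -0.1361  0.0953] jaw -0.1064 tilt [-0.003 -0.004 -1.   ] w 0.0004 F [-4.3 -8.5  1.1] q [-0.37  0.35  1.75 -0.01  1.04 -0.26]
shift now axes [0. 0. 0.] turn -0.0016 | shift after turn 0.0 0.0 -0.0
push force -8.86
```

>>> step_arm:
  motion:
    - [2, 0, 0, 0]
    - [2, 0, 0, 0]

```text
time_s: 31.57
ee_pos: [0.5351, -0.1324, 0.0953]
eef_rot: [0.001, 0.744, 0.668, -0.003]
contact_force: [-4.2, -6.9, 1.8]
width: -0.0001
```

>>> step_arm:
  motion:
    - [1.5, 0, 0, 0]
    - [1, 0, 0, 0]

```text
time_s: 31.73
ee_pos: [0.5354, -0.13, 0.0954]
eef_rot: [0.001, 0.744, 0.669, -0.003]
contact_force: [-4.6, -7.8, 1.4]
width: -0.0004
```

>>> step_arm:
  motion:
    - [1, 0, 0, 0]
    - [1, 0, 0, 0]

```text
time_s: 31.9
ee_pos: [0.5355, -0.1284, 0.0954]
eef_rot: [0.001, 0.744, 0.669, -0.003]
contact_force: [-4.5, -11.1, 0.9]
width: -0.0002
```

>>> step_arm:
  motion:
    - [1, 0, 0, 0]
    - [1, 0, 0, 0]

```text
time_s: 32.07
ee_pos: [0.5355, -0.1284, 0.0954]
eef_rot: [0.002, 0.743, 0.669, -0.004]
contact_force: [-6.1, -16.9, 1.3]
width: 0.0
```

The position has stalled and the force is rising, so the slide is at its hard stop. I hold briefly, check, then retract.

>>> step_arm:
  motion:
    - [0.5, 0, 0, 0]
    - [0, 0, 0, 0]
    - [0, 0, 0, 0]
    - [0, 0, 0, 0]
    - [0, 0, 0, 0]

```text
time_s: 32.48
ee_pos: [0.5355, -0.1284, 0.0954]
eef_rot: [0.002, 0.743, 0.669, -0.004]
contact_force: [-5.2, -14.9, 1.2]
width: -0.0001
```

```bash
python3 d.py; python3 - <<'E'
from fit import *
for c in('side','scene'):
    s=snap(c,c+'11.png'); print(c,'bin center',proj(s,[[.561,.104,.02]]).round())
    for m in bot.masks_of(c,'packer_a'): print(round(m['p'],2),np.round(m['box']),m['mask'].sum())
    b=cv2.imread('pics/%s10.png'%c).astype(int); a=cv2.imread('pics/%s11.png'%c).astype(int); u=proj(s,W(M['bin'][0][1::2],(.561,.104,1.466))).astype(np.float32)
    k=np.zeros(a.shape[:2],np.uint8); cv2.fillConvexPoly(k,cv2.convexHull(u).astype(np.int32),1)
    wh=lambda i:((i.min(2)>110)&(k>0)).sum()
    print('white px in bin before/after',wh(b),wh(a))
E
```

```text
disp x,y -125.2 0.9
t 32.48 pos [ 0.5355 -0.1284  0.0954] jaw -0.1053 tilt [-0.004 -0.009 -1.   ] w -0.0001 F [ -5.2 -14.9   1.2] q [-0.36  0.35  1.76 -0.01  1.04 -0.24]
shift now axes [0. 0. 0.] turn -0.0005 | shift after turn 0.0 0.0 -0.0
push force -15.35
side bin center [[236. 250.]]
0.95 [285. 227. 307. 247.] 382
0.61 [240. 209. 247. 214.] 46
0.56 [232. 189. 256. 204.] 223
0.5 [225. 245. 247. 260.] 286
0.35 [193. 325. 271. 356.] 1376
white px in bin before/after 2 328
scene bin center [[297. 203.]]
0.73 [257. 178. 282. 196.] 214
0.63 [249. 166. 262. 179.] 76
white px in bin before/after 215 486
```

The packer is in the bin: a new disc shows at side px (236,252) and the white pixels inside it went from 2 to 328. Retracting so the slide can spring back.

>>> step_arm:
  motion:
    - [-5, 0, 0, 0]
    - [-8, 0, 0, 0]
    - [-10, 0, 0, 0]
    - [-10, 0, 0, 0]
    - [-10, 0, 0, 0]
    - [-10, 0, 0, 0]
    - [-12, 0, 0, 0]
    - [-15, 0, 0, 0]
    - [-20, 0, 0, 0]
    - [-20, 0, 0, 0]
    - [-20, 0, 0, 0]
    - [0, 0, -20, 0]
    - [0, 0, -25, 0]
    - [0, 0, -30, 0]
    - [0, 0, -30, 0]
    - [0, 0, -30, 0]
    - [0, 0, 0, 0]
    - [0, 0, 0, 0]
    - [0, 0, 0, 0]
    - [0, 0, 0, 0]

```text
time_s: 34.35
ee_pos: [0.5216, -0.2622, 0.2287]
eef_rot: [-0.002, 0.744, 0.668, -0.0]
contact_force: [-0.4, 0.3, 0.1]
width: 0.0001
```

```bash
python3 d.py; python3 - <<'E'
from fit import *
g=pickle.load(open('g.pkl','rb'))
for c in('side','scene','wrist'):
    s=snap(c,c+'12.png')
    P=proj(s,W(M['pad'][0],(.5495,-.004,1.466)));print(c,'pad at rest box',np.round(np.r_[P.min(0),P.max(0)]))
    for m in bot.masks_of(c,'pad')[:3]: print(' pad',round(m['p'],2),np.round(m['box']))
    if c=='wrist': break
    for m in bot.masks_of(c,'packer_a'): print(' packer',round(m['p'],2),np.round(m['box']),m['mask'].sum())
    for l,p in(('bin',(.561,.104,1.466)),):
        for m in bot.masks_of(c,l)[:4]:
            r=fit(M[l],[(s,m['mask'].astype(float))],p)
            if r[1]>.5: print(' ',l,r[0].round(4),round(r[1],3))
    for l in('damper','can','coil_spring','jar','top_mount','mallet','torque_wrench','ratchet'):
        m=bot.masks_of(c,l); print(' ',l,[np.round(x['box']).astype(int).tolist() for x in m[:1]])
    a=cv2.imread('pics/%s0.png'%c).astype(int);b=cv2.imread('pics/%s12.png'%c).astype(int)
    k=((cv2.absdiff(cv2.GaussianBlur(a.astype(np.uint8),(5,5),0),cv2.GaussianBlur(b.astype(np.uint8),(5,5),0)).max(2)>60)).astype(np.uint8)
    n,_,st,_=cv2.connectedComponentsWithStats(k); print(' diffs',[x.tolist() for x in st[1:] if x[4]>25])
E
```

```text
disp x,y -259.7 0.8
t 34.35 pos [ 0.5216 -0.2622  0.2287] jaw -0.1082 tilt [-0.002  0.002 -1.   ] w 0.0001 F [-0.4  0.3  0.1] q [-0.59  0.29  1.48  0.    1.37 -0.48]
shift now axes [0. 0. 0.] turn -0.0034 | shift after turn 0.0 0.0 -0.0
push force 0.24
side pad at rest box [249. 157. 268. 176.]
 pad 0.81 [250. 158. 266. 179.]
 pad 0.35 [138. 176. 185. 241.]
 packer 0.93 [284. 227. 307. 245.] 354
 packer 0.7 [238. 191. 256. 209.] 191
 packer 0.6 [225. 244. 248. 260.] 293
 packer 0.46 [239. 214. 250. 217.] 58
  bin [0.5624 0.1022 1.4464] 0.849
  damper [[194, 327, 272, 358]]
  can [[157, 213, 186, 259]]
  coil_spring [[189, 180, 218, 217]]
  jar [[196, 138, 216, 170]]
  top_mount [[134, 274, 182, 317]]
  mallet [[142, 174, 185, 238]]
  torque_wrench [[303, 158, 334, 222]]
  ratchet [[222, 157, 274, 233]]
 diffs [[241, 0, 10, 9, 68], [259, 0, 20, 12, 172], [304, 0, 54, 10, 343], [387, 6, 47, 19, 578], [252, 14, 26, 7, 157], [249, 28, 5, 9, 27], [244, 56, 33, 41, 863], [396, 104, 44, 117, 3693], [254, 133, 31, 35, 907], [234, 186, 22, 8, 97], [474, 194, 38, 147, 2796], [418, 201, 50, 57,
[... 792 characters left out ...]
22, 336], [242, 0, 12, 20, 179], [366, 3, 19, 6, 50], [349, 8, 42, 39, 770], [196, 19, 6, 10, 48], [178, 20, 16, 8, 58], [166, 29, 24, 57, 547], [225, 31, 51, 79, 1585], [204, 34, 28, 21, 270], [132, 38, 8, 8, 42], [113, 46, 13, 18, 91], [217, 46, 17, 21, 173], [122, 48, 49, 32, 1049], [113, 73, 36, 20, 471], [190, 80, 38, 29, 632], [136, 88, 41, 53, 1407], [235, 105, 9, 17, 101], [196, 106, 8, 15, 80], [204, 121, 23, 7, 77], [358, 160, 18, 21, 204], [250, 168, 17, 8, 92], [216, 171, 18, 9, 103], [258, 179, 20, 9, 81], [168, 180, 12, 7, 60], [281, 181, 44, 43, 1262], [366, 184, 16, 13, 107], [121, 210, 54, 50, 1742]]
wrist pad at rest box [216.  93. 292. 106.]
 pad 0.86 [222.   0. 296. 106.]
```

```bash
python3 -c "
from bench import bot
print(bot.hand_in())"
```

```text
the job is handed in; nothing more can be done
None
```

The job is done and handed in at about 35 s of the 72 s allowed, with the arm clear of everything.

- **Damper:** it lies lengthwise on the grey mat and wholly on it. The fits put it within about 1 mm and 0.3° of the mat's middle and direction. It took three tries to grip it low enough on the tube, and I then lifted it cleanly.
- **Bin:** the empty yellow bin stands under the outlet, within about 4 mm by each camera's fit.
- **Dispensing:** I pushed the slide once, to its hard stop. The position stalled after about 75 mm and the push rose to about 17 N. One white disc dropped and showed inside the bin in the side view, also after the retract.
- **Slide and stack:** the pad is back at its rest position in all three views. The disc seen in the tower now sits lower, as it should after one has left, but I could not count the two that remain.
- **Everything else:** the bystanders' detections stayed where expected, within a few pixels. The side view's first report for the ratchet was a false one, since it boxed the dispenser; the scene view shows it at its place. The blue disc differed in brightness between the first and last pictures, but its box stayed the same, so I take that to be shadow.

The last checks are by numbers only, because the 12 picture views were used up before the push. The scene camera's fit of the filled bin was also poor (0.65 overlap, against 0.85 from the side). The two fits still agreed within about 4 mm.

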